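# Open the tea-light box by its turn buttons

### The arm

A 7-joint arm with a two-finger parallel gripper is mounted at the origin on a cart in front of the work surface, level with it; the furniture and walls round the work are solid. World frame = base frame: x ahead of the robot, y to its left, z up, the work surface at z = 0. Lengths are in m, angles in rad, forces in N, time in s.
With the tool pointing down it reaches from about 0.35 to 0.9 m from the base axis. Payload 8.1 kg.
Tool frame: the origin (TCP) lies midway between the tips of the shut fingers; the grasp point (between the pads) lies 19 mm behind it; z points along the fingers, y is the line along which they close (so a half turn about z gives the same grasp; the last joint's range is limited). The gripper opens to 92 mm and grips with 3 to 60 N. Pads are 19 mm wide; open, the fingers measure 130 mm over their backs; the gripper's body (75 mm by 190 mm) begins 47 mm behind the grasp point.
Start: joints at [1.109, 0.434, 0.025, 1.573, -0.012, 1.134, -0.075], TCP at [0.219, -0.585, 0.227] pointing down, gripper open.
Joint ranges: [-2.62, 2.62], [-0.44, 2.09], [-1.27, 1.32], [0.08, 2.57], [-1.32, 4.46], [0.12, 2], [-2.74, 2.74]. Speed limits (rad/s): [2.22, 2.22, 3.01, 3.01, 3.14, 3.14, 3.14].

### API

Orientations are given as a rotation vector (axis times angle).
In Python, from cell import arm gives the robot as it stands.
- The arm moves only by the tool carry_out, never from a script. Its arguments are lists of equal length, an entry for each row: "claw": the finger opening in cm, from 0 to 9.18; "delta_pos": the shift along the tool's x, y, z in cm, a list of three; "angular": the turn, a rotation vector about the tool's x, y, z in rad, a list of three. In form: {"claw": [claw, ...], "delta_pos": [[dx, dy, dz], ...], "angular": [[ax, ay, az], ...]}. A call has 1 to 20 rows; each row shifts and turns the commanded pose from where the row before left it, along the tool's axes as they then stand; what a row does not reach is not made up. A row lasts 1/10 s, in which the tool goes at most 50 mm and 8.59 degrees, less where a joint would pass 70% of its speed; a pose out of reach is approached as far as the arm can. A call with a gripper value outside its range is refused whole. The fingers move at their own pace and stop on an object; "force" is the grip in N (left out, the last holds). Time passes only in rows, so rows that do not move let the fingers close. It gives the time, the measured TCP pose, the force, the opening and the grip force at its end, in the units of the state.
- arm.observe(): the state, without advancing time (a new reading comes with each control period).
- arm.get_image(name): name is "side" or "top"; returns a dict with "frame" (420x560x3 uint8, red, green, blue), "mtx" (3x3 intrinsics, pixels), "T" (4x4, takes a point from camera to world coordinates). Camera axes: x right, y down, z forward; pixel columns grow to the right and rows downward; lengths in m; the calibration is good to about 2 mm. A picture is of the moment at which its call begins. There is no depth.
- arm.sign_off(): hands the job in; it is judged then, once.
Trained networks look in a picture, given as the dict that the camera call returned (one of the last four; its "shot" number tells which), for a name from the list of things; names that differ only in an ending like _2 or _b are one class to them, and where a whole thing is asked for, a point or a joint stands for the part that bears it (a point fixed in the world has none). Each returns a list of dicts, best first, with "conf" (0 to 1); they miss things now and then, are a little off and sometimes report something else, mostly with a low value. They report only what shows in the picture. A call takes as long as a camera call.
- arm.look_for(label, picture): "centre" ([column, row] as shares, 0 to 1, of the picture: columns of its width, rows of its height, amid what is visible of it).
- arm.trace(label, picture): "region" (420x560 bool, what is visible of it) and "centre" ([column, row] as shares, 0 to 1, of the picture: columns of its width, rows of its height, amid what is visible of it).
- arm.place_of(label, picture): "centre" ([column, row] as shares, 0 to 1, of the picture: columns of its width, rows of its height: a listed point, or the origin of a listed thing).
The state is a dict: "clock": time; "joints": joint angles; "dq": joint speeds; "joint_efforts": joint torques, N m; "position": TCP position; "ee_rot": TCP orientation; "force": force on the tool from outside, world axes, zero at the start; "ft_torque": the same for the moment, N m; "width": opening from 0.0 (shut) to 1.0 (fully open); "gripper_force": force on a finger pad.
Only numpy, scipy, OpenCV 4.12 (cv2) and the standard library are available. Lean on these libraries where they do the work, as an engineer would, in place of code of your own. Each camera call takes 0.05 s, during which the arm holds its last target. There are 200 camera calls.

### The job

Two small wooden boxes stand on the worktop, one with a blue lid and one with a yellow lid, each lid held down by two turn buttons. Open the blue one: turn both of its turn buttons aside, lift the blue lid out by its handle, and set it down gently on the wooden chopping board, lying flat with its handle up.

Things in the scene. Friction and masses are not known exactly. Their poses are not given: they have to be found in the camera images.
- panel_blue: Blue lid (mm): panel 100 (x) x 70 (y) x 8, 0.15 kg; on its middle a dark wooden handle 36 (x) x 12 (y) x 28 high. Origin: centre of the underside, z up. It starts sunk in its light wooden box (164 x 94, 55 high, fixed, long axis = lid x, about world x), 2 mm play all round, top flush with the rim 55 above the worktop; it lifts straight up. A like box with a yellow lid is beside it, on either side.
- button_blue_near (a joint): Turn button at the near (-x) end of the blue lid: metal bar 56 x 12 x 18 high, underside 56.5 above the worktop, on an upright pivot through its middle, at x = -65, y = 0 in the seated lid's frame. Value (rad): 0 = along the lid's x, holding it down by 13 mm; + = counter-clockwise from above; stops at -1.6, 1.6. Starts within 0.25 of 0; beyond 1.25 either way it clears the lid. Stays where left.
- button_blue_far (a joint): Turn button at the far (+x) end of the blue lid: a dark metal bar like the near one, same heights, values, stops and starts, both with light friction (0.04 N m); its pivot lies at x = +65, y = 0 in the seated lid's frame.
- board: Brown wooden chopping board lying loose on the worktop to the left of the boxes, empty, 0.9 kg, 210 (x) by 300 (y), top 21 above the worktop. Origin: centre of the underside; z up.

How it is judged:
By the outcome, as a careful person would: the job done as asked, in the order asked, and still so for the second after the job is handed in, with the robot touching nothing.
It also fails if it takes over 61 s, if anything falls off the work surface, if the arm or the gripper's body presses on something with over 40 N, if the wrist force passes 120 N, or if a joint passes its speed limit or range.

## Working session

There is one attempt and no reset: what is moved stays moved. The work goes in short steps, Python scripts to look and compute and a tool call to move; the robot and the scene stay as the last step left them, time stands still between calls to the robot, and variables do not carry over. Pictures are saved under pics/ and viewed, at most 10 in all, crops included, and the job is handed in when it is done.

Besides the shell and the picture viewer there is one more tool, called after "Call:" in YAML: its name, and indented under it one key for each argument. carry_out: Moves the arm, as the interface text tells. Its arguments: {"type":"object","properties":{"claw":{"type":"array","items":{"type":"number"}},"delta_pos":{"type":"array","items":{"type":"array","items":{"type":"number"}}},"angular":{"type":"array","items":{"type":"array","items":{"type":"number"}}},"force":{"type":"number"}},"required":["claw","delta_pos","angular"]}

```bash
mkdir -p pics; cat > h.py <<'E'
import numpy as np, cv2
from cell import arm
from scipy.spatial.transform import Rotation as R
def ray(p,uv,z):
    K=p["mtx"];T=p["T"];d=T[:3,:3]@np.linalg.solve(K,[uv[0],uv[1],1.]);o=T[:3,3]
    return o+d*(z-o[2])/d[2]
def proj(p,X):
    T=p["T"];c=T[:3,:3].T@(np.asarray(X)-T[:3,3]);c=p["mtx"]@c;return c[:2]/c[2]
def save(p,n): cv2.imwrite("pics/"+n,p["frame"][:,:,::-1])
S=np.array([560,420])
E
python3 - <<'E'
from h import *
s=arm.observe();print({k:np.round(v,3).tolist() for k,v in s.items() if not isinstance(v,(str,dict))})
print(R.from_rotvec(s["ee_rot"]).as_matrix().round(3))
for c in("top","side"):
    p=arm.get_image(c);save(p,c+"0.png");print(c,p["T"].round(3).tolist())
    for n,z in(("panel_blue",.047),("button_blue_near",.0745),("button_blue_far",.0745),("board",0)):
        for f in(arm.place_of,arm.look_for):
            for d in f(n,p)[:2]:
                uv=np.array(d["centre"])*S;print(c,n,f.__name__,round(d["conf"],2),uv.round(1),ray(p,uv,z).round(4))
    for n,z in (("panel_blue",.055),("button_blue_near",.0745),("button_blue_far",.0745),("board",.021)):
        for d in arm.trace(n,p)[:2]:
            m=d["region"].astype(np.uint8);c2=max(cv2.findContours(m,0,2)[0],key=cv2.contourArea)[:,0]
            w=np.array([ray(p,u,z)[:2] for u in c2],np.float32);print(c,n,"trace",round(d["conf"],2),m.sum(),cv2.minAreaRect(w*1000))
E
```

```text
{'clock': 0.0, 'joints': [1.109, 0.435, 0.025, 1.574, -0.012, 1.134, -0.075], 'dq': [0.001, -0.0, -0.001, -0.001, 0.0, -0.001, 0.0], 'joint_efforts': [0.0, -66.785, 0.986, -31.447, -0.06, 0.043, 0.0], 'position': [0.219, -0.585, 0.226], 'ee_rot': [-3.09, -0.56, 0.001], 'force': [-0.091, 0.081, -0.314], 'ft_torque': [0.006, -0.019, -0.008], 'gripper_force': 0.0, 'width': 0.997}
[[ 0.936  0.351 -0.001]
 [ 0.351 -0.936  0.001]
 [-0.    -0.002 -1.   ]]
top [[-0.023, -0.992, 0.123, 0.42], [-1.0, 0.022, -0.008, 0.214], [0.005, -0.124, -0.992, 0.998], [0.0, 0.0, 0.0, 1.0]]
top panel_blue call 0.56 [291.4 216.6] [0.5154 0.1743 0.047 ]
top panel_blue call 0.98 [292.8 216.1] [0.5164 0.1711 0.047 ]Traceback (most recent call last):
  File "<stdin>", line 8, in <module>
ValueError: it knows: board, panel_blue
```

```bash
python3 - <<'E'
from h import *
for c in("top","side"):
    p=arm.get_image(c);save(p,c+"0.png");print(c,p["T"].round(3).tolist())
    for n,z in(("panel_blue",.047),("button_blue_near",.0745),("button_blue_far",.0745),("board",0)):
        for f in(arm.place_of,arm.look_for):
            try:
              for d in f(n,p)[:2]:
                uv=np.array(d["centre"])*S;print(c,n,f.__name__,round(d["conf"],2),uv.round(1),ray(p,uv,z).round(4))
            except ValueError as e: print(e)
    for n,z in (("panel_blue",.055),("button_blue_near",.0745),("button_blue_far",.0745),("board",.021)):
        try:
          for d in arm.trace(n,p)[:2]:
            m=d["region"].astype(np.uint8);c2=max(cv2.findContours(m,0,2)[0],key=cv2.contourArea)[:,0]
            w=np.array([ray(p,u,z)[:2] for u in c2],np.float32);print(c,n,"trace",round(d["conf"],2),m.sum(),cv2.minAreaRect(w*1000))
        except ValueError as e: print(e)
t=cv2.imread("pics/top0.png");s=cv2.imread("pics/side0.png")
cv2.imwrite("pics/topc.png",cv2.resize(t[130:310,190:430],None,fx=3.3,fy=3.3,interpolation=2))
E
```

```text
top [[-0.023, -0.992, 0.123, 0.42], [-1.0, 0.022, -0.008, 0.214], [0.005, -0.124, -0.992, 0.998], [0.0, 0.0, 0.0, 1.0]]
top panel_blue call 0.73 [293.1 213. ] [0.5234 0.1703 0.047 ]
top panel_blue call 0.9 [293.8 216.3] [0.5159 0.169  0.047 ]
it knows: board, panel_blue
it knows: board, panel_blue
top button_blue_far call 0.68 [295.1 186.1] [0.5793 0.1655 0.0745]
top board call 0.94 [178.3 221.1] [0.5156 0.4364 0.    ]
top board call 0.62 [177.  222.3] [0.5128 0.4393 0.    ]
top panel_blue trace 0.98 1350 ((514.9298095703125, 167.63072204589844), (71.15796661376953, 101.63121032714844), 86.95792388916016)
top panel_blue trace 0.63 11968 ((512.9674682617188, 430.291748046875), (291.91986083984375, 202.24876403808594), 85.87281799316406)
top button_blue_near trace 0.52 129 ((450.3138732910156, 172.6619110107422), (10.704849243164062, 53.48514175415039), 88.34476470947266)
top button_blue_far trace 0.68 148 ((578.593017578125, 165.47120666503906), (56.76806640625, 13.251691818237305), 11.154951095581055)
top button_blue_far trace 0.58 113 ((450.27783203125, 171.5896759033203), (8.610900
[... 625 characters left out ...]
r call 0.77 [255.5 184.7] [0.5716 0.1704 0.0745]
side board call 0.83 [252.7 307.2] [0.5162 0.4293 0.    ]
side board call 0.67 [250.  316.4] [0.516 0.45  0.   ]
side panel_blue trace 0.77 831 ((512.7843627929688, 168.09005737304688), (73.18824005126953, 97.32171630859375), 83.96072387695312)
side button_blue_near trace 0.7 245 ((448.3805847167969, 180.52310180664062), (31.451335906982422, 57.84788513183594), 85.81828308105469)
side button_blue_far trace 0.58 199 ((577.6741333007812, 172.40591430664062), (53.901615142822266, 27.1929988861084), 10.687858581542969)
side board trace 0.95 17081 ((514.7539672851562, 441.02850341796875), (312.44976806640625, 214.92550659179688), 85.39512634277344)
```

View pics/top0.png

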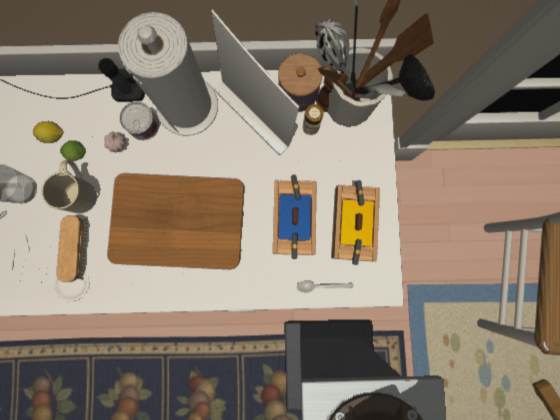

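View pics/side0.png

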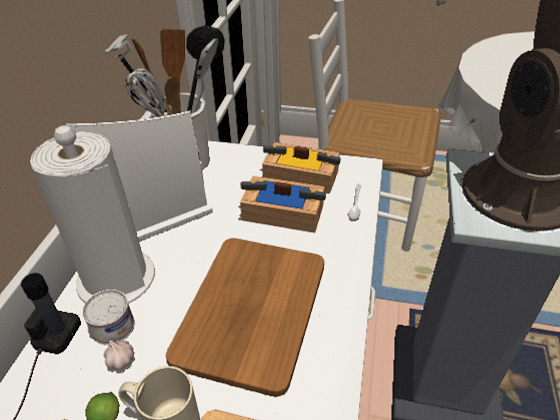

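View pics/topc.png

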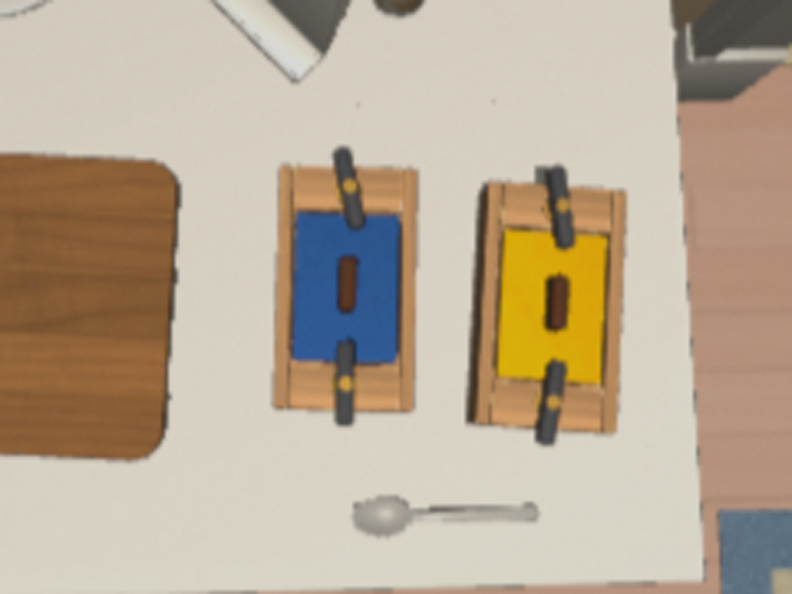

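The top view shows the blue box at about (295,217), with pivots at about (294,246) and (296,187). The board is at (177,222), and a white upright panel stands behind the blue box with its corner near (288,150). Both views and the known sizes put the lid at about (0.515, 0.169), yaw −0.05, and the far button at about +0.25.

Call:
carry_out:
  claw: [4, 4, 4, 4, 4, 4, 4, 4, 4, 4, 4, 4, 4, 4, 4, 4, 4, 4, 4, 4]
  delta_pos:
    - [0, 0, 0]
    - [0, 0, 0]
    - [0, 0, 0]
    - [1.1, -4.5, 0]
    - [1.1, -4.5, 0]
    - [1.1, -4.5, 0]
    - [1.1, -4.5, 0]
    - [1.1, -4.5, 0]
    - [1.1, -4.5, 0]
    - [1.1, -4.5, 0]
    - [1.1, -4.5, 0]
    - [1.1, -4.5, 0]
    - [1.1, -4.5, 0]
    - [1.1, -4.5, 0]
    - [1.1, -4.5, 0]
    - [1.1, -4.5, 0]
    - [1.1, -4.5, 0]
    - [1.1, -4.5, 0]
    - [1.1, -4.5, 0]
    - [1.1, -4.5, 0]
  angular:
    - [0, 0, 0.137]
    - [0, 0, 0.137]
    - [0, 0, 0.137]
    - [0, 0, 0]
    - [0, 0, 0]
    - [0, 0, 0]
    - [0, 0, 0]
    - [0, 0, 0]
    - [0, 0, 0]
    - [0, 0, 0]
    - [0, 0, 0]
    - [0, 0, 0]
    - [0, 0, 0]
    - [0, 0, 0]
    - [0, 0, 0]
    - [0, 0, 0]
    - [0, 0, 0]
    - [0, 0, 0]
    - [0, 0, 0]
    - [0, 0, 0]
  force: 15

```text
clock: 3.25
position: [0.4466, 0.1708, 0.227]
ee_rot: [-3.14, 0.083, -0.001]
force: [1.6, -1.2, 0.9]
width: 0.44
gripper_force: 0.0
```

Call:
carry_out:
  claw: [4, 4, 4, 4, 4, 4]
  delta_pos:
    - [0, 0, 4]
    - [0, 0, 4]
    - [0, 0, 3]
    - [0, 0, 2]
    - [0, 0, 0]
    - [0, 0, 0]
  angular:
    - [0, 0, 0]
    - [0, 0, 0]
    - [0, 0, 0]
    - [0, 0, 0]
    - [0, 0, 0]
    - [0, 0, 0]

```text
clock: 3.85
position: [0.4463, 0.1691, 0.0972]
ee_rot: [-3.14, 0.082, 0.0]
force: [0.6, -0.1, 0.9]
width: 0.439
gripper_force: 0.0
```

```bash
python3 - <<'E'
from h import *
s=arm.observe();print(np.round(s["joints"],2),s["position"].round(4) if hasattr(s["position"],"round") else s["position"])
p=arm.get_image("side");save(p,"s1.png")
cv2.imwrite("pics/s1c.png",cv2.resize(p["frame"][60:260,180:400,::-1],None,fx=3,fy=3,interpolation=2))
E
```

```text
[-0.12  0.4  -0.46  2.05  0.26  0.75 -2.36] [0.4463 0.1691 0.0972]
```

View pics/s1c.png

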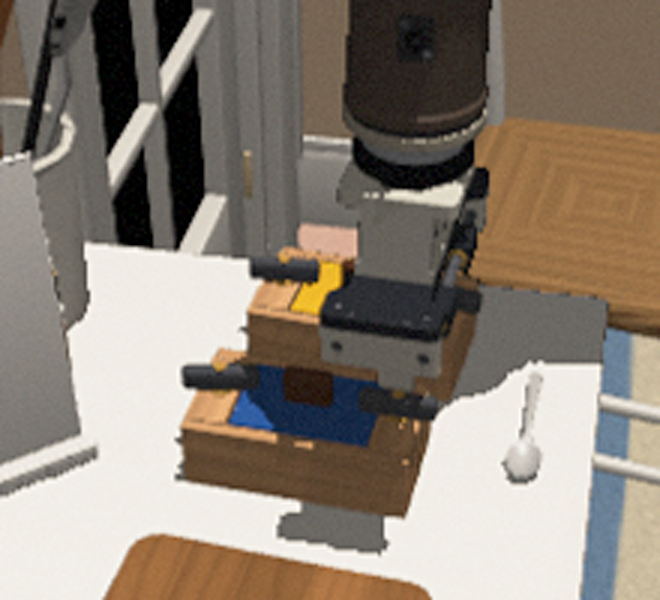

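The side view shows the tool centred over the near button, with the finger at about (398,375) just above its pivot at (398,402). I'll shift slightly, descend and grip.

Call:
carry_out:
  claw: [4, 4, 4, 4, 0.5, 0.5, 0.5, 0.5, 0.5, 0.5]
  delta_pos:
    - [0.4, -0.4, 0.6]
    - [0, 0, 1.5]
    - [0, 0, 1.5]
    - [0, 0, 0]
    - [0, 0, 0]
    - [0, 0, 0]
    - [0, 0, 0]
    - [0, 0, 0]
    - [0, 0, 0]
    - [0, 0, 0]
  angular:
    - [0, 0, 0]
    - [0, 0, 0]
    - [0, 0, 0]
    - [0, 0, 0]
    - [0, 0, 0]
    - [0, 0, 0]
    - [0, 0, 0]
    - [0, 0, 0]
    - [0, 0, 0]
    - [0, 0, 0]
  force: 10

```text
clock: 4.9
position: [0.4507, 0.1698, 0.0612]
ee_rot: [3.137, -0.085, 0.0]
force: [0.0, -9.2, 8.5]
width: 0.131
gripper_force: 10.0
```

Call:
carry_out:
  claw: [0.5, 0.5, 0.5, 0.5, 0.5, 0.5, 0.5, 0.5, 0.5, 0.5, 0.5, 0.5, 0.5, 0.5]
  delta_pos:
    - [0, 0.3, 0]
    - [0, 0, 0]
    - [0, 0, 0]
    - [0, 0, 0]
    - [0, 0, 0]
    - [0, 0, 0]
    - [0, 0, 0]
    - [0, 0, 0]
    - [0, 0, 0]
    - [0, 0, 0]
    - [0, 0, 0]
    - [0, 0, 0]
    - [0, 0, 0]
    - [0, 0, 0]
  angular:
    - [0, 0, 0]
    - [0, 0, -0.12]
    - [0, 0, -0.12]
    - [0, 0, -0.12]
    - [0, 0, -0.12]
    - [0, 0, -0.12]
    - [0, 0, -0.12]
    - [0, 0, -0.12]
    - [0, 0, -0.12]
    - [0, 0, -0.12]
    - [0, 0, -0.12]
    - [0, 0, -0.12]
    - [0, 0, -0.12]
    - [0, 0, 0]

```text
clock: 6.3
position: [0.4503, 0.1702, 0.0612]
ee_rot: [-2.411, -2.013, -0.001]
force: [-1.7, -0.5, 5.2]
width: 0.129
gripper_force: 10.0
```

Call:
carry_out:
  claw: [2.4, 2.4, 2.4, 2.4, 2.4, 2.4, 2.4, 2.4, 1.5, 0, 0, 0, 0, 0, 0, 0, 0, 0]
  delta_pos:
    - [0, 0, 0]
    - [0, 0, 0]
    - [0, 0, 0]
    - [0, 0, -1.5]
    - [0, 0, -2.5]
    - [0, 0, -1]
    - [0, 0, 0]
    - [0, 0, 0]
    - [0, 0, 0]
    - [0, 0, 0]
    - [0, 0, 0]
    - [0, 0, 0]
    - [0, 0, 0]
    - [0, 0, 0]
    - [0, 0, 0]
    - [0, 0, 0]
    - [0, 0, 0]
    - [0, 0, 0]
  angular:
    - [0, 0, 0]
    - [0, 0, 0]
    - [0, 0, 0]
    - [0, 0, 0]
    - [0, 0, 0]
    - [0, 0, 0]
    - [0, 0, 0.12]
    - [0, 0, 0.12]
    - [0, 0, 0.12]
    - [0, 0, 0.12]
    - [0, 0, 0.12]
    - [0, 0, 0.12]
    - [0, 0, 0.12]
    - [0, 0, 0.12]
    - [0, 0, 0.12]
    - [0, 0, 0.12]
    - [0, 0, 0.12]
    - [0, 0, 0.12]

```text
clock: 8.1
position: [0.4503, 0.1699, 0.1112]
ee_rot: [-3.14, 0.09, -0.001]
force: [0.7, 0.2, 0.4]
width: 0.005
gripper_force: 0.0
```

```bash
python3 - <<'E'
from h import *
s=arm.observe();print(np.round(s["joints"],2),np.round(s["position"],4),np.round(s["ee_rot"],3),s["width"],s["clock"])
p=arm.get_image("top");save(p,"t2.png")
for n in("button_blue_near","button_blue_far"):
  for d in arm.trace(n,p)[:2]:
    m=d["region"].astype(np.uint8);c2=max(cv2.findContours(m,0,2)[0],key=cv2.contourArea)[:,0]
    w=np.array([ray(p,u,.0745)[:2] for u in c2],np.float32);print(n,round(d["conf"],2),m.sum(),cv2.minAreaRect(w*1000))
cv2.imwrite("pics/t2c.png",cv2.resize(p["frame"][120:300,190:430,::-1],None,fx=3.3,fy=3.3,interpolation=2))
E
```

```text
[-0.08  0.4  -0.5   2.02  0.27  0.79 -2.37] [0.4503 0.1699 0.1112] [-3.14e+00  9.00e-02 -1.00e-03] 0.005449801256857583 8.1
button_blue_far 0.53 96 ((583.07958984375, 165.69613647460938), (42.5576057434082, 11.861053466796875), 7.7476725578308105)
```

View pics/t2c.png

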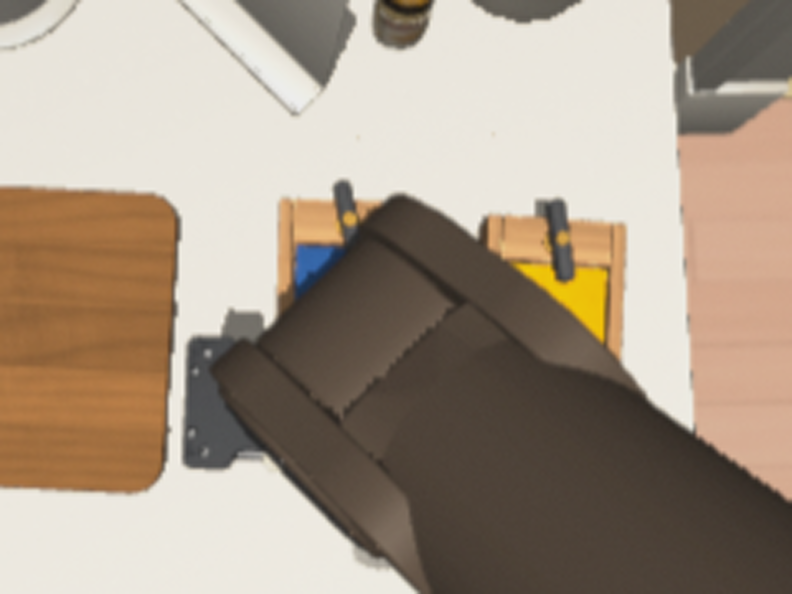

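The near button was turned about 1.44 rad in the grip. Gripping it put its pivot at y ≈ 0.170, so the far pivot should be at about (0.580, 0.163). The white panel is close to the far button, so I'll push its inner end with shut fingers without turning the tool.

Call:
carry_out:
  claw: [0, 0, 0, 0, 0, 0, 0]
  delta_pos:
    - [3.4, -1.1, 0]
    - [3.4, -1.2, 0]
    - [3.4, -1.1, 0]
    - [0, 0, 0]
    - [0, 0, 2.5]
    - [0, 0, 2.4]
    - [0, 0, 0]
  angular:
    - [0, 0, 0]
    - [0, 0, 0]
    - [0, 0, 0]
    - [0, 0, 0]
    - [0, 0, 0]
    - [0, 0, 0]
    - [0, 0, 0]

```text
clock: 8.95
position: [0.5514, 0.1971, 0.059]
ee_rot: [3.138, -0.078, -0.008]
force: [-0.5, -1.3, 0.6]
width: 0.007
gripper_force: 0.0
```

Call:
carry_out:
  claw: [0, 0, 0, 0, 0, 0, 0, 0, 0]
  delta_pos:
    - [0.15, 0.6, -0.2]
    - [0.15, 0.6, 0]
    - [0.15, 0.6, 0]
    - [0.15, 0.6, 0]
    - [0.1, 0.5, 0]
    - [0, 0, 0]
    - [0.22, 0.3, 0]
    - [0.22, 0.3, 0]
    - [0, 0, 0]
  angular:
    - [0, 0, 0]
    - [0, 0, 0]
    - [0, 0, 0]
    - [0, 0, 0]
    - [0, 0, 0]
    - [0, 0, 0]
    - [0, 0, 0]
    - [0, 0, 0]
    - [0, 0, 0]

```text
clock: 9.85
position: [0.5631, 0.1625, 0.0639]
ee_rot: [3.14, -0.082, -0.001]
force: [-2.7, 1.8, 1.4]
width: 0.003
gripper_force: 1.6
```

Call:
carry_out:
  claw: [0, 0, 0, 0, 0, 0, 0, 0, 0, 0, 3, 3]
  delta_pos:
    - [-0.3, -0.3, 0]
    - [0, 0, -2]
    - [0, 0, -4]
    - [0, 0, -4]
    - [-3.5, 4, 0]
    - [-3.5, 4, 0]
    - [-3.5, 4, 0]
    - [-3.5, 4, 0]
    - [-3.5, 4, 0]
    - [0, 4, 0]
    - [0, 0, 0]
    - [0, 0, 0]
  angular:
    - [0, 0, 0]
    - [0, 0, 0]
    - [0, 0, 0]
    - [0, 0, 0]
    - [0, 0, 0]
    - [0, 0, 0]
    - [0, 0, 0]
    - [0, 0, 0]
    - [0, 0, 0]
    - [0, 0, 0]
    - [0, 0, 0]
    - [0, 0, 0]

```text
clock: 11.05
position: [0.3846, -0.0542, 0.1641]
ee_rot: [3.14, -0.087, 0.002]
force: [-0.0, 0.2, -0.5]
width: 0.133
gripper_force: 0.0
```

```bash
python3 - <<'E'
from h import *
s=arm.observe();print(np.round(s["joints"],2),np.round(s["position"],4),np.round(s["ee_rot"],3),s["width"],s["clock"])
for c in("top","side"):
  p=arm.get_image(c)
  for n,z in(("button_blue_near",.0745),("button_blue_far",.0745),("panel_blue",.055),("board",.021)):
   for d in arm.trace(n,p)[:2]:
    m=d["region"].astype(np.uint8);c2=max(cv2.findContours(m,0,2)[0],key=cv2.contourArea)[:,0]
    w=np.array([ray(p,u,z)[:2] for u in c2],np.float32);print(c,n,round(d["conf"],2),m.sum(),cv2.minAreaRect(w*1000))
  f=p["frame"][:,:,::-1]
  f=f[130:310,190:430] if c=="top" else f[110:260,200:400]
  cv2.imwrite(f"pics/{c}3.png",cv2.resize(f,None,fx=3,fy=3,interpolation=2))
a=cv2.imread("pics/top3.png");b=cv2.imread("pics/side3.png")
a=a[:450,150:];b=cv2.resize(b,None,fx=.5,fy=.5)
o=np.zeros((450,a.shape[1]+b.shape[1],3),np.uint8);o[:a.shape[0],:a.shape[1]]=a;o[:b.shape[0],a.shape[1]:]=b
print(o.shape);cv2.imwrite("pics/c3.png",o[:, :800] if o.shape[1]>800 else o)
E
```

```text
[ 0.44  0.17 -0.48  2.16  0.1   0.84 -1.74] [ 0.3846 -0.0542  0.1641] [ 3.14e+00 -8.70e-02  2.00e-03] 0.13340669666014673 11.05
top button_blue_near 0.54 119 ((449.7210998535156, 170.62054443359375), (50.32221984863281, 11.197298049926758), 80.5729751586914)
top button_blue_far 0.47 144 ((578.4299926757812, 165.77108764648438), (52.434024810791016, 11.065041542053223), 88.71308898925781)
top panel_blue 0.75 1414 ((514.9505615234375, 167.5726318359375), (68.919189453125, 99.92156219482422), 88.62540435791016)
top board 0.75 12003 ((515.864990234375, 437.0004577636719), (303.830078125, 212.20999145507812), 85.80490112304688)
side panel_blue 0.68 1040 ((513.5870361328125, 167.31146240234375), (76.0521240234375, 101.86475372314453), 86.24955749511719)
side panel_blue 0.17 134 ((583.2313842773438, 151.68374633789062), (70.3041000366211, 15.918172836303711), 86.80068969726562)
side board 0.63 16750 ((515.1863403320312, 442.37890625), (306.5287170410156, 211.5208282470703), 85.78326416015625)
(450, 870, 3)
```

View pics/c3.png

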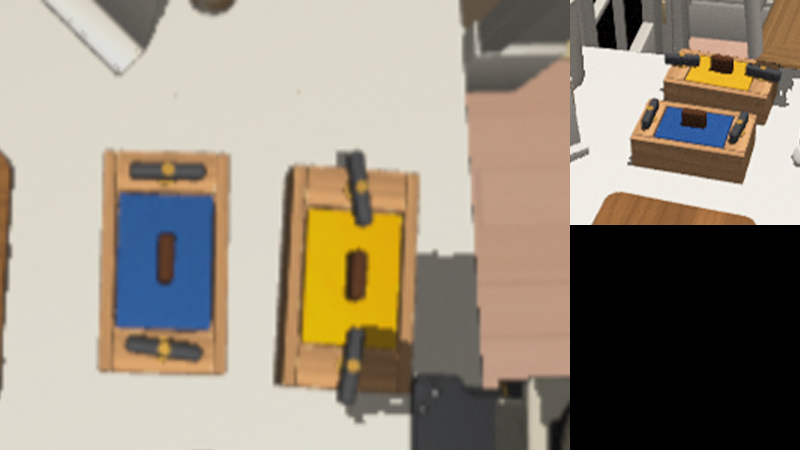

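The picture shows both blue turn buttons across the box: the far one at (168,170) and the near one at (163,348). The lid is clear and its handle is at (165,258). Next I'll grasp the handle.

Call:
carry_out:
  claw: [4, 4, 4, 4, 4, 4, 4, 4, 4, 4]
  delta_pos:
    - [2, -3.8, 0]
    - [2, -3.8, 0]
    - [2, -3.8, 0]
    - [2, -3.8, 0]
    - [2, -3.8, 0]
    - [1.8, -3.8, 0]
    - [0, 0, 3]
    - [0, 0, 2.5]
    - [0, 0, 1]
    - [0, 0, 0]
  angular:
    - [0, 0, 0]
    - [0, 0, 0]
    - [0, 0, 0]
    - [0, 0, 0]
    - [0, 0, 0]
    - [0, 0, 0]
    - [0, 0, 0]
    - [0, 0, 0]
    - [0, 0, 0]
    - [0, 0, 0]

```text
clock: 12.55
position: [0.5131, 0.1678, 0.0975]
ee_rot: [3.139, -0.082, -0.004]
force: [-0.4, 0.2, 0.5]
width: 0.437
gripper_force: 0.0
```

Call:
carry_out:
  claw: [4, 4, 4, 4, 0, 0, 0, 0, 0, 0]
  delta_pos:
    - [0.2, 0, 1]
    - [0, 0, 1.5]
    - [0, 0, 1.2]
    - [0, 0, 0]
    - [0, 0, 0]
    - [0, 0, 0]
    - [0, 0, 0]
    - [0, 0, 0]
    - [0, 0, 0]
    - [0, 0, 0]
  angular:
    - [0, 0, 0]
    - [0, 0, 0]
    - [0, 0, 0]
    - [0, 0, 0]
    - [0, 0, 0]
    - [0, 0, 0]
    - [0, 0, 0]
    - [0, 0, 0]
    - [0, 0, 0]
    - [0, 0, 0]
  force: 25

```text
clock: 13.55
position: [0.5163, 0.1681, 0.0621]
ee_rot: [3.14, -0.082, 0.001]
force: [-0.5, -2.4, 5.1]
width: 0.125
gripper_force: 25.0
```

Call:
carry_out:
  claw: [0, 0, 0, 0, 0, 0, 0, 0, 0]
  delta_pos:
    - [0, 0, -0.3]
    - [0, 0, -0.5]
    - [0, 0, -0.8]
    - [0, 0, -1]
    - [0, 0, -1]
    - [0, 0, -1.5]
    - [0, 0, -2]
    - [0, 0, -1]
    - [0, 0, 0]
  angular:
    - [0, 0, 0]
    - [0, 0, 0]
    - [0, 0, 0]
    - [0, 0, 0]
    - [0, 0, 0]
    - [0, 0, 0]
    - [0, 0, 0]
    - [0, 0, 0]
    - [0, 0, 0]

```text
clock: 14.45
position: [0.517, 0.1686, 0.1445]
ee_rot: [-3.139, 0.082, -0.005]
force: [0.2, -0.1, -1.9]
width: 0.129
gripper_force: 25.0
```

Call:
carry_out:
  claw: [0, 0, 0, 0, 0, 0, 0, 0, 0, 0, 0, 0]
  delta_pos:
    - [-0.2, -1.5, 0]
    - [-0.2, -3, 0]
    - [-0.2, -3.5, 0]
    - [-0.2, -3.5, 0]
    - [-0.2, -3.5, 0]
    - [-0.2, -3.5, 0]
    - [-0.2, -3, 0]
    - [-0.1, -2.5, 0]
    - [0, -1.5, 1]
    - [0, 0, 3]
    - [0, 0, 2.5]
    - [0, 0, 0]
  angular:
    - [0, 0, 0]
    - [0, 0, 0]
    - [0, 0, 0]
    - [0, 0, 0]
    - [0, 0, 0]
    - [0, 0, 0]
    - [0, 0, 0]
    - [0, 0, 0]
    - [0, 0, 0]
    - [0, 0, 0]
    - [0, 0, 0]
    - [0, 0, 0]

```text
clock: 15.65
position: [0.5119, 0.4211, 0.0725]
ee_rot: [3.134, -0.081, -0.009]
force: [-1.3, -0.3, -1.6]
width: 0.128
gripper_force: 25.0
```

```bash
python3 - <<'E'
from h import *
s=arm.observe();print(np.round(s["position"],4),np.round(s["ee_rot"],3),s["width"],s["clock"],np.round(s["force"],1))
p=arm.get_image("side")
cv2.imwrite("pics/s4.png",cv2.resize(p["frame"][150:410,150:390,::-1],None,fx=2.3,fy=2.3,interpolation=2))
E
```

```text
[0.5119 0.4211 0.0725] [ 3.134 -0.081 -0.009] 0.12811683678064512 15.65 [-1.3 -0.3 -1.6]
```

View pics/s4.png

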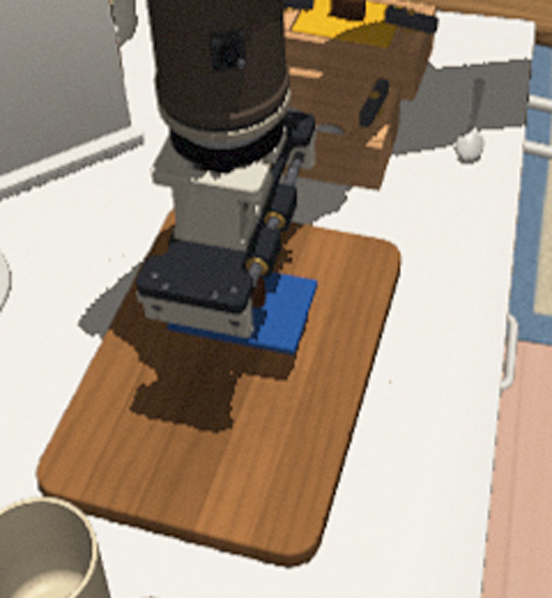

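The blue lid hangs level over the board, at about (270,315) in the crop, well inside its edges. It should touch down at TCP z ≈ 0.036, so I'll lower it slowly.

Call:
carry_out:
  claw: [0, 0, 0, 0, 0, 0, 0, 0]
  delta_pos:
    - [0, 0, 1]
    - [0, 0, 1]
    - [0, 0, 0.6]
    - [0, 0, 0.3]
    - [0, 0, 0.2]
    - [0, 0, 0]
    - [0, 0, 0]
    - [0, 0, 0]
  angular:
    - [0, 0, 0]
    - [0, 0, 0]
    - [0, 0, 0]
    - [0, 0, 0]
    - [0, 0, 0]
    - [0, 0, 0]
    - [0, 0, 0]
    - [0, 0, 0]

```text
clock: 16.5
position: [0.5145, 0.4238, 0.0471]
ee_rot: [-3.14, 0.082, -0.001]
force: [0.1, -0.6, -1.7]
width: 0.13
gripper_force: 25.0
```

Call:
carry_out:
  claw: [0, 0, 0, 0, 0, 0, 0, 0, 0]
  delta_pos:
    - [0, 0, 0.3]
    - [0, 0, 0.3]
    - [0, 0, 0.2]
    - [0, 0, 0.1]
    - [0, 0, 0.05]
    - [0, 0, 0.05]
    - [0, 0, 0]
    - [0, 0, 0]
    - [0, 0, 0]
  angular:
    - [0, 0, 0]
    - [0, 0, 0]
    - [0, 0, 0]
    - [0, 0, 0]
    - [0, 0, 0]
    - [0, 0, 0]
    - [0, 0, 0]
    - [0, 0, 0]
    - [0, 0, 0]

```text
clock: 17.4
position: [0.5144, 0.4236, 0.0368]
ee_rot: [-3.14, 0.082, -0.0]
force: [0.1, 0.6, -2.0]
width: 0.125
gripper_force: 25.0
```

Call:
carry_out:
  claw: [0, 0, 0, 0, 0]
  delta_pos:
    - [0, 0, 0.05]
    - [0, 0, 0.05]
    - [0, 0, 0]
    - [0, 0, 0]
    - [0, 0, 0]
  angular:
    - [0, 0, 0]
    - [0, 0, 0]
    - [0, 0, 0]
    - [0, 0, 0]
    - [0, 0, 0]

```text
clock: 17.9
position: [0.5144, 0.4237, 0.0367]
ee_rot: [-3.14, 0.082, -0.001]
force: [-2.3, -2.3, 7.2]
width: 0.13
gripper_force: 25.0
```

Call:
carry_out:
  claw: [2, 3.5, 4, 4, 4, 4, 4, 4, 4, 4, 4, 4, 4, 4]
  delta_pos:
    - [0, 0, 0]
    - [0, 0, 0]
    - [0, 0, 0]
    - [0, 0, 0]
    - [0, 0, -0.5]
    - [0, 0, -1.5]
    - [0, 0, -3]
    - [0, 0, -4]
    - [0, 0, -4]
    - [-4, 1, 0]
    - [-4, 1, 0]
    - [-4, 1, 0]
    - [0, 0, 0]
    - [0, 0, 0]
  angular:
    - [0, 0, 0]
    - [0, 0, 0]
    - [0, 0, 0]
    - [0, 0, 0]
    - [0, 0, 0]
    - [0, 0, 0]
    - [0, 0, 0]
    - [0, 0, 0]
    - [0, 0, 0]
    - [0, 0, 0]
    - [0, 0, 0]
    - [0, 0, 0]
    - [0, 0, 0]
    - [0, 0, 0]

```text
clock: 19.3
position: [0.3925, 0.4004, 0.1674]
ee_rot: [-3.14, 0.079, -0.003]
force: [0.4, 0.2, 0.2]
width: 0.433
gripper_force: 0.0
```

```bash
python3 - <<'E'
from h import *
s=arm.observe();print(np.round(s["position"],4),s["width"],s["clock"],np.round(s["force"],1))
p=arm.get_image("side")
for d in arm.trace("panel_blue",p)[:1]: print(d["conf"],np.array(d["centre"])*S,proj(p,[.5155,.4235,.029]))
cv2.imwrite("pics/s5.png",cv2.resize(p["frame"][130:410,130:410,::-1],None,fx=2.1,fy=2.1,interpolation=2))
E
```

```text
[0.3925 0.4004 0.1674] 0.432881466124288 19.3 [0.4 0.2 0.2]
0.73 [253.512 298.2  ] [253.00106491 294.74503304]
```

View pics/s5.png

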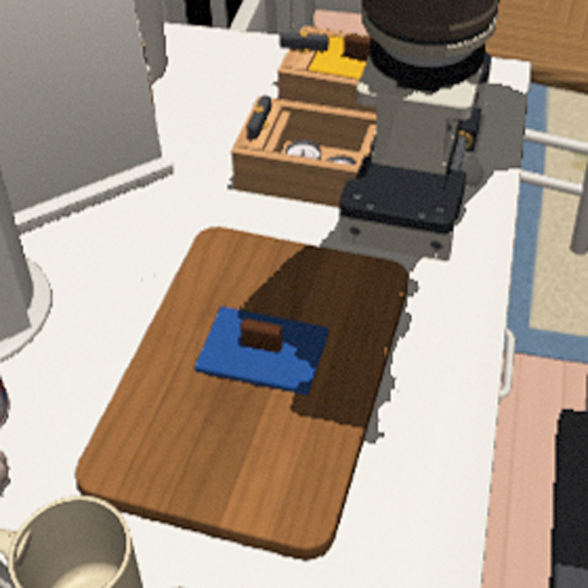

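The lid lies flat on the board with its handle up, at about (262,348) in the crop. The box is open and the gripper is clear of everything, so I'm handing in.

```bash
python3 -c "
from cell import arm
print(arm.sign_off())"
```

```text
the job is handed in; nothing more can be done
None
```

The blue box is open: both turn buttons are turned aside, and the blue lid lies flat on the chopping board with its handle up; I handed the job in at about 19 s of the 61 s allowed.

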